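# Change over the topping tubs: clear, log and set out

## Robot

A 7-joint arm with a two-finger parallel gripper is mounted at the origin on the work surface. World frame = base frame: x ahead of the robot, y to its left, z up, the work surface at z = 0. Lengths are in m, angles in rad, forces in N, time in s.
With the tool pointing down it reaches from about 0.375 to 0.925 m from the base axis. Payload 3.1 kg.
Tool frame: the origin (TCP) lies between the finger pads; the fingertips stand 19 mm ahead of it and the grasp point (between the pads) is the TCP; z points along the fingers, y is the direction in which the jaws open and shut (so a half turn about z gives the same grasp; the last joint's range is limited). The gripper opens to 85 mm and grips with 20 to 120 N. Pads are 22 mm wide; open, the fingers measure 114 mm over their backs; the gripper's body (76 mm by 85 mm) begins 54 mm behind the grasp point. The pads swing forward as they close: fully open they stand 13 mm farther back than shut.
Start: joints at [1.226, 0.383, 0.044, 1.598, -0.018, 1.161, -0.05], TCP at [0.159, -0.63, 0.25] pointing down, gripper open.
Joint ranges: [-2.61, 2.61], [-0.41, 2.15], [-1.48, 1.57], [0, 2.5], [-1.57, 4.71], [0.05, 1.97], [-2.85, 2.85]. Speed limits (rad/s): [2.79, 2.79, 3.14, 3.14, 3.14, 3.14, 3.14].

## Interface

Orientations are given as a unit quaternion [x, y, z, w].
In Python, from bench import move_ptp, movel, move_j, move_gripper, pause, inverse_kinematics, read_camera, camera_params, MotionError, sign_off, look_for, tip_of, read_time_s, read_qpos, read_joint_vel, read_effort, read_eef_pos, read_tcp_rot, read_ft_force, read_ft_torque, read_finger_gap gives the robot as it stands. Calls block until the motion is done:
- move_ptp(position, orientation): joint-space move of the TCP to a pose.
- movel(position, orientation=None, speed=0.15): straight line of the TCP; orientation=None keeps the orientation; speed is the mean speed in m/s.
- move_j(angles): joint-space move.
- move_gripper(opening, effort=None): finger opening in m; effort is the grip in N (None keeps the last); returns when the fingers have stopped.
- pause(seconds).
- inverse_kinematics(position, orientation): joint angles nearest the present ones, or None.
- read_camera(name): name is "scene" or "top" or "wrist"; returns the picture (480x640x3 uint8, red, green, blue); there is no depth.
- camera_params(name): a dict with "K" (3x3 intrinsics, pixels), "camera_from_world" (4x4, takes a point from world to camera coordinates). Camera axes: x right, y down, z forward; pixel columns grow to the right and rows downward; lengths in m; the calibration is good to about 2 mm. A picture is of the moment at which its call begins: read the wrist's pose just before it. camera_params takes no time and is no camera call; for the wrist camera it gives the pose at the moment of the call.
A pose or a line that the arm cannot do raises MotionError and nothing moves.
- sign_off(): hands the job in, once; it reports no verdict.
Trained networks look in the newest picture that a camera, given by its name, has taken for a name from the list of things; names that differ only in an ending like _2 or _b are one class to them, and where a whole thing is asked for, a point or a joint stands for the part that bears it (a point fixed in the world has none). Each returns a list of dicts, best first, with "confidence" (0 to 1); they miss things now and then, are a little off and sometimes report something else, mostly with a low value. They report only what shows in the picture. A call takes as long as a camera call.
- look_for(camera, name): "at" ([column, row] in pixels, amid what is visible of it).
- tip_of(camera, name): "at" ([column, row] in pixels: a listed point, or the origin of a listed thing).
Readings, each from a call of its own:
- read_time_s(): time.
- read_qpos(): joint angles.
- read_joint_vel(): joint speeds.
- read_effort(): joint torques, N m.
- read_eef_pos(): TCP position.
- read_tcp_rot(): TCP orientation.
- read_ft_force(): force on the tool from outside, world axes, zero at the start.
- read_ft_torque(): the same for the moment, N m.
- read_finger_gap(): finger opening in m.
Only numpy, scipy, OpenCV 4.12 (cv2) and the standard library are available. Lean on these libraries where they do the work, as an engineer would, in place of code of your own. Each camera call takes 0.05 s, during which the arm holds its last target. There are 200 camera calls.

## Task

Change over the topping tubs: slide yesterday's empty white-lidded tub off the chilled plate onto the black mat, and log the new tubs by taking the hand scanner from its cradle and holding it still for a couple of seconds square above the barcode label on each lid, about a hand's breadth off, in the order of the stock list (red, yellow, green, blue; only two or three of them came today), never hitting a tub with it, then setting it back properly in its cradle. Once the scanner is back, slide each new tub into a circle of its own on the plate. Tubs are slid along the counter, not lifted or tipped, and the other things on it stay where they are.

Things in the scene. Friction and masses are not known exactly. Their poses are not given: they have to be found in the camera images.
- scanner: Cordless pistol-shaped scanner, 0.26 kg, parked nose down. Origin: middle of its red window; it looks along its own -z. Grey head 44 x 62 (x by y), 94 high above the window; black handle along -x, x = -22 to -129, 30 wide (y), 36 high, axis 78 above the window. Balance point about x = -30; grip across the handle, x = -45 to -90. No trigger to pull: reads by itself when held in hand, aimed and still.
- cradle: The scanner's charging cradle, fixed, white base 200 x 100 x 14 high. Origin on the counter under the nose cup; the scanner stands in it with the same x direction (handle towards the cradle's -x). A grey post at x = -118 (20 x 40, top 82 above the counter) carries the end of the handle.
- cradle_cup (a point): Middle of the floor of the cradle's nose cup, 22 above the counter; the parked scanner's origin lies here. The cup is 56 (x) by 74 (y) inside, its walls rise 36 above this point and then flare outwards, up to 49 above it.
- plate: Chilled serving plate of aluminium, 150 (x) by 460 (y), flush with the counter, fixed, with three grey circles with blue rims (124 inside diameter) in a row along its y, 140 apart. Origin: its middle, on the counter.
- circle0 (a point): Middle of circle 0 of the plate, on the counter (-140 along the plate's y).
- circle1 (a point): Middle of circle 1 of the plate, on the counter (0 along the plate's y).
- circle2 (a point): Middle of circle 2 of the plate, on the counter (140 along the plate's y).
- tub_red: Sealed round topping tub with red lid, black body, 100 diameter, 72 high, 0.3 to 0.65 kg, loose on the counter. Origin: middle of its underside, z up. May be absent.
- label_red (a point): Middle of the white barcode label (44 x 40) on the lid of the red tub, facing up, 18 along the tub's x from the middle, 72.5 above the counter.
- tub_yellow: Sealed round topping tub with yellow lid, black body, 100 diameter, 72 high, 0.3 to 0.65 kg, loose on the counter. Origin: middle of its underside, z up. May be absent.
- label_yellow (a point): Middle of the white barcode label (44 x 40) on the lid of the yellow tub, facing up, 18 along the tub's x from the middle, 72.5 above the counter.
- tub_green: Sealed round topping tub with green lid, black body, 100 diameter, 72 high, 0.3 to 0.65 kg, loose on the counter. Origin: middle of its underside, z up. May be absent.
- label_green (a point): Middle of the white barcode label (44 x 40) on the lid of the green tub, facing up, 18 along the tub's x from the middle, 72.5 above the counter.
- tub_blue: Sealed round topping tub with blue lid, black body, 100 diameter, 72 high, 0.3 to 0.65 kg, loose on the counter. Origin: middle of its underside, z up. May be absent.
- label_blue (a point): Middle of the white barcode label (44 x 40) on the lid of the blue tub, facing up, 18 along the tub's x from the middle, 72.5 above the counter.
- tub_empty: Yesterday's empty tub, white lid without label, black body, 100 diameter, 72 high, 0.2 kg, loose, standing somewhere on the plate. Origin: middle of its underside.
- mat: Black square mat with orange border, 150 x 150, flush with the counter, fixed: where empties are left for washing up. Origin: its middle.
- soy_bottle: Bystander, loose: black pump bottle, 62 diameter, 205 high. Origin: middle of its underside. To be left alone.
- syrup_bottle: Bystander, loose: amber-brown pump bottle, 62 diameter, 205 high. Origin: middle of its underside. To be left alone.
- bowls: Bystander, loose: stack of black bowls, 130 diameter, 85 high. Origin: middle of its underside. To be left alone.
- scoop: Bystander, loose: yellow scoop, 80 x 62 x 27 high, its handle reaching 122 along -x. Origin: middle of its underside. To be left alone.
- spoons: Bystander, loose: steel cup with spoons, 80 diameter, 175 high. Origin: middle of its underside. To be left alone.

How it is judged:
By the outcome, as a careful person would: the job done as asked, in the order asked, and still so for the second after the job is handed in, with the robot touching nothing.
Of tub_red, tub_yellow, tub_green, tub_blue only 2 to 3 are there at a start; the rules pass over those that are not, and their reading is None.
At some moment in a run one of tub_red, tub_yellow, tub_green, tub_blue, tub_empty may be knocked a few centimetres aside while the robot is not near it.
It also fails if it takes over 210 s, if anything falls off the work surface, if the arm or the gripper's body presses on something with over 40 N, if the wrist force passes 120 N, or if a joint passes its speed limit or range.

## Working session

There is one attempt and no reset: what is moved stays moved. The work goes in short steps, each a Python script; the robot and the scene stay as the last script left them, time stands still between calls to the robot, and variables do not carry over. Pictures are saved under pics/ and viewed, about 12 in all and at most 16, crops included, and the job is handed in when it is done.

```bash
ls; mkdir -p pics; cat > h.py <<'E'
import numpy as np, cv2
from bench import *
from scipy.spatial.transform import Rotation as R
def snap(cam,fn=None):
    im=read_camera(cam); p=camera_params(cam)
    if fn: cv2.imwrite('pics/'+fn,cv2.cvtColor(im,cv2.COLOR_RGB2BGR))
    return im,p
def ray(p,px,z):
    K=np.array(p['K']);T=np.array(p['camera_from_world'])
    d=T[:3,:3].T@np.linalg.solve(K,[px[0],px[1],1]);c=-T[:3,:3].T@T[:3,3]
    return c+d*(z-c[2])/d[2]
def proj(p,X):
    T=np.array(p['camera_from_world']);v=np.array(p['K'])@(T[:3,:3]@np.array(X)+T[:3,3]);return v[:2]/v[2]
def down(yaw): # tool z down, tool x at angle yaw in world
    c,s=np.cos(yaw),np.sin(yaw)
    return R.from_matrix(np.array([[c,s,0],[s,-c,0],[0,0,-1]])).as_quat()
E
python3 - <<'E'
from h import *
for c in ['top','scene']:
    im,p=snap(c,c+'0.png'); T=np.array(p['camera_from_world']);print(c,(-T[:3,:3].T@T[:3,3]).round(3))
    for n,z in [('tub_red',0),('tub_yellow',0),('tub_green',0),('tub_blue',0),('tub_empty',0),('label_red',.0725),('label_yellow',.0725),('label_green',.0725),('label_blue',.0725),('scanner',.022),('cradle',0),('cradle_cup',.022),('plate',0),('circle0',0),('circle1',0),('circle2',0),('mat',0),('soy_bottle',0),('syrup_bottle',0),('bowls',0),('scoop',0),('spoons',0)]:
        for d in tip_of(c,n)[:2]: print(n,round(d['confidence'],2),np.round(d['at']),ray(p,d['at'],z)[:2].round(3))
print(read_time_s(),R.from_quat(read_tcp_rot()).as_matrix().round(2))
E
```

```text
pics
top [ 0.33  -0.01   1.276]
tub_red 0.69 [388. 273.] [ 0.501 -0.2  ]
tub_red 0.65 [447. 286.] [ 0.469 -0.352]
tub_yellow 0.64 [293. 275.] [0.491 0.049]
tub_yellow 0.54 [239. 221.] [0.634 0.194]
tub_green 0.82 [339. 276.] [ 0.492 -0.071]
tub_green 0.23 [449. 290.] [ 0.459 -0.355]
tub_blue 0.67 [393. 274.] [ 0.499 -0.211]
tub_blue 0.65 [450. 288.] [ 0.467 -0.359]
tub_empty 0.62 [292. 277.] [0.485 0.049]
tub_empty 0.58 [291. 221.] [0.635 0.058]
label_red 0.77 [405. 268.] [ 0.506 -0.231]
label_yellow 0.69 [104. 260.] [0.511 0.51 ]
label_yellow 0.67 [292. 265.] [0.506 0.049]
label_green 0.76 [342. 271.] [ 0.494 -0.076]
label_green 0.55 [296. 217.] [0.629 0.041]
scanner 0.79 [452. 286.] [ 0.468 -0.357]
cradle 0.77 [449. 289.] [ 0.463 -0.357]
cradle 0.63 [345. 270.] [ 0.506 -0.086]
cradle_cup 0.6 [452. 288.] [ 0.463 -0.359]
plate 0.85 [295. 218.] [0.644 0.048]
plate 0.38 [516. 258.] [ 0.549 -0.536]
circle0 0.86 [347. 215.] [ 0.656 -0.091]
circle0 0.62 [240. 221.] [0.634 0.193]
circle1 0.86 [347. 215.] [ 0.656 -0.091]
circle1 0.62 [240. 221.] [0.634 0.193]
circle2 0.86 [347. 215.] [ 0.65
[... 1098 characters left out ...]
circle0 0.85 [303. 276.] [0.638 0.051]
circle0 0.78 [334. 308.] [0.629 0.191]
circle1 0.85 [303. 276.] [0.638 0.051]
circle1 0.78 [334. 308.] [0.629 0.191]
circle2 0.85 [303. 276.] [0.638 0.051]
circle2 0.78 [334. 308.] [0.629 0.191]
mat 0.79 [382. 355.] [0.611 0.376]
mat 0.47 [458. 391.] [0.523 0.543]
soy_bottle 0.91 [254. 204.] [ 0.611 -0.304]
soy_bottle 0.54 [302. 276.] [0.641 0.052]
syrup_bottle 0.67 [221. 211.] [ 0.712 -0.322]
syrup_bottle 0.46 [383. 354.] [0.606 0.375]
bowls 0.93 [480. 359.] [0.422 0.503]
bowls 0.73 [291. 178.] [ 0.447 -0.368]
scoop 0.76 [244. 162.] [ 0.538 -0.53 ]
spoons 0.93 [459. 390.] [0.521 0.543]
2.3 [[ 0.97  0.24  0.  ]
 [ 0.24 -0.97 -0.  ]
 [ 0.    0.   -1.  ]]
```

View pics/top0.png

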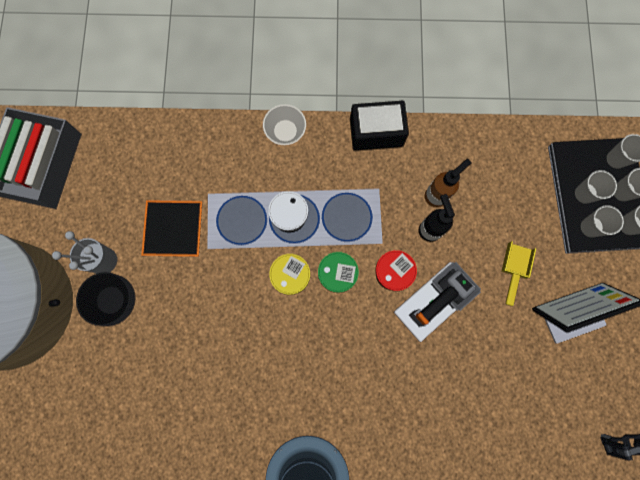

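View pics/scene0.png

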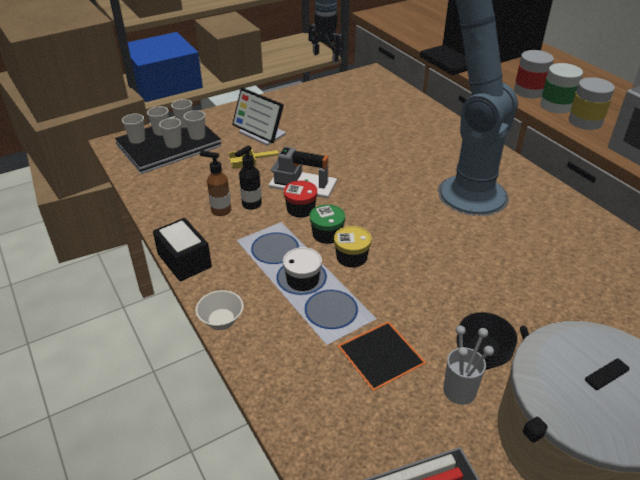

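The top picture shows yellow (290,274), green (338,272) and red (397,270) tubs. There is no blue one. The empty is on the middle circle (290,212), the mat is at (171,228), and the scanner is parked with its head up-right at (460,283). Next I'll refine these by segmentation.

```bash
cat >> h.py <<'E'
def seg(im,col):
    h=cv2.cvtColor(im,cv2.COLOR_RGB2HSV);H,S,V=h[...,0].astype(int),h[...,1],h[...,2]
    m={'red':((H<6)|(H>172))&(S>190)&(V>110),'yellow':(H>24)&(H<34)&(S>170)&(V>140),'green':(H>50)&(H<85)&(S>140)&(V>60)}[col]
    return m
LIM=((.40,.85),(-.30,.50))
def tubs(cols=('red','yellow','green'),fn=None):
    im,p=snap('top',fn);out={}
    for c in cols:
        m=seg(im,c).astype(np.uint8)
        m=cv2.morphologyEx(m,cv2.MORPH_CLOSE,np.ones((5,5)))
        cs=cv2.findContours(m,cv2.RETR_EXTERNAL,cv2.CHAIN_APPROX_NONE)[0]
        best=None
        for k in cs:
            if cv2.contourArea(k)<300: continue
            h=cv2.convexHull(k);(u,v),r=cv2.minEnclosingCircle(h)
            X=ray(p,(u,v),.07)
            if LIM[0][0]<X[0]<LIM[0][1] and LIM[1][0]<X[1]<LIM[1][1] and 15<r<26: best=(X,r,u,v)
        if best is None: out[c]=None;continue
        X,r,u,v=best
        g=cv2.cvtColor(im,cv2.COLOR_RGB2HSV); yy,xx=np.mgrid[:480,:640]
        w=((g[...,1]<90)&((xx-u)**2+(yy-v)**2<(.88*r)**2)).astype(np.uint8)
        w=cv2.morphologyEx(w,cv2.MORPH_CLOSE,np.ones((5,5)))
        n,l,st,ce=cv2.connectedComponentsWithStats(w)
        i=1+np.argmax(st[1:,4]); L=ray(p,ce[i],.0725)
        out[c]=dict(c=X[:2],r=r,L=L[:2],area=st[i,4],d=np.hypot(*(L-X)[:2]),px=(u,v))
    return im,p,out
def white(im,p):
    h=cv2.cvtColor(im,cv2.COLOR_RGB2HSV);m=((h[...,1]<40)&(h[...,2]>200)).astype(np.uint8)
    m=cv2.morphologyEx(m,cv2.MORPH_OPEN,np.ones((5,5)));res=[]
    for k in cv2.findContours(m,cv2.RETR_EXTERNAL,cv2.CHAIN_APPROX_NONE)[0]:
        (u,v),r=cv2.minEnclosingCircle(k)
        X=ray(p,(u,v),.07)
        if cv2.contourArea(k)>200 and 14<r<26: res.append((X[:2].round(3),round(r,1)))
    return res
E
python3 - <<'E'
from h import *
im,p,o=tubs()
for k,v in o.items(): print(k,v and {a:np.round(b,3) for a,b in v.items()})
print(white(im,p))
h=cv2.cvtColor(im,cv2.COLOR_RGB2HSV)
m=((h[...,0]<14)&(h[...,1]>200)&(h[...,2]>180)).astype(np.uint8);m[:,:130]=0;m[:,215:]=0
pts=np.argwhere(m)[:,::-1].astype(np.float32);r=cv2.minAreaRect(pts);print('mat',r,ray(p,r[0],0)[:2])
m=((h[...,0]>95)&(h[...,0]<130)&(h[...,1]>110)).astype(np.uint8);m[:180]=0;m[255:]=0;m[:,:205]=0;m[:,385:]=0
for k in cv2.findContours(m,cv2.RETR_EXTERNAL,cv2.CHAIN_APPROX_NONE)[0]:
    if len(k)>40: e=cv2.minEnclosingCircle(k);print('circ',np.round(e[0],1),round(e[1],1),ray(p,e[0],0)[:2].round(4))
cv2.imwrite('pics/crop.png',cv2.cvtColor(cv2.resize(im[170:350,200:500],None,fx=2.6,fy=2.6,interpolation=cv2.INTER_CUBIC),cv2.COLOR_RGB2BGR))
E
```

```text
red {'c': array([ 0.5  , -0.208]), 'r': np.float64(20.502), 'L': array([ 0.513, -0.221]), 'area': np.int32(287), 'd': np.float64(0.018), 'px': array([395.944, 269.751])}
yellow {'c': array([0.485, 0.053]), 'r': np.float64(20.324), 'L': array([0.502, 0.045]), 'area': np.int32(296), 'd': np.float64(0.018), 'px': array([289.471, 273.827])}
green {'c': array([ 0.493, -0.065]), 'r': np.float64(19.759), 'L': array([ 0.491, -0.082]), 'area': np.int32(313), 'd': np.float64(0.018), 'px': array([337.607, 271.786])}
[(array([0.646, 0.062]), 18.2)]
mat ((171.4254913330078, 227.7141571044922), (57.206825256347656, 55.07840347290039), 2.4895529747009277) [0.61116624 0.37294392]
circ [294.  218.9] 25.2 [0.6415 0.0493]
circ [241.2 219.8] 25.3 [0.6363 0.1895]
circ [346.4 217.2] 25.2 [ 0.6488 -0.09  ]
```

View pics/crop.png

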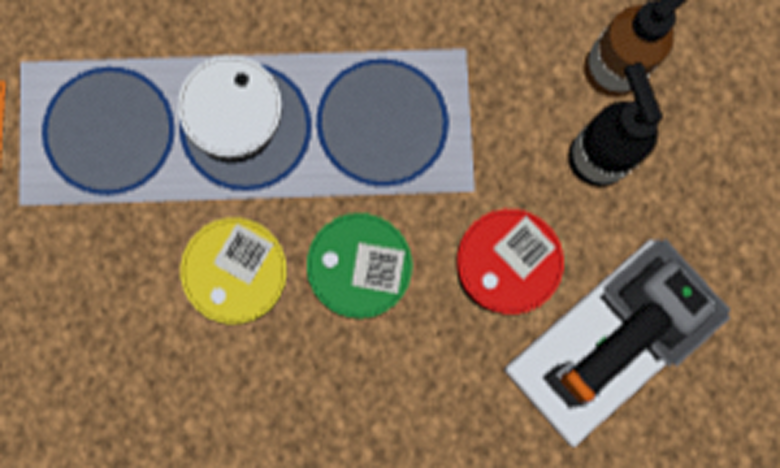

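Three tubs came (red, yellow, green), and their labels and circles are located. I'll slide the empty to the mat first.

```bash
cat >> h.py <<'E'
def pick_q(pos,yaw):
    best=None;q0=np.array(read_qpos())
    for k in (0,np.pi):
        q=inverse_kinematics(list(pos),list(down(yaw+k)))
        if q is not None:
            s=np.abs(np.array(q)-q0).max()
            if best is None or s<best[0]: best=(s,down(yaw+k))
    return None if best is None else best[1]
def push(a,b,gap=.07,z=.036,zt=.30,speed=.06,back=.035,over=0.):
    """push tub from centre a to centre b"""
    a,b=np.array(a),np.array(b);d=(b-a)/np.linalg.norm(b-a);yaw=np.arctan2(d[1],d[0])
    off=.011+np.sqrt(.05**2-(gap/2)**2)
    s=a-d*(off+back);e=b-d*(off-over)
    q=pick_q([*s,z],yaw)
    if q is None: raise SystemExit('no ik')
    q=list(q)
    assert inverse_kinematics([*e,z],q) is not None
    move_gripper(gap)
    move_ptp([*s,zt],q); movel([*s,z],q,.2)
    movel([*(a-d*(off+.004)),z],q,.1)
    movel([*e,z],q,speed); print('F',np.round(read_ft_force(),1))
    movel([*(e-d*.04),z],q,.1); movel([*(e-d*.04),zt],q,.3)
E
python3 - <<'E'
from h import *
p=read_eef_pos(); movel([p[0],p[1],.32],None,.3)
push((.646,.062),(.611,.373),zt=.30)
im,p,o=tubs(fn='a1.png');print(white(im,p),{k:v and v['c'].round(3) for k,v in o.items()},read_time_s(),np.round(read_ft_force(),1))
cv2.imwrite('pics/crop1.png',cv2.cvtColor(cv2.resize(im[150:330,100:500],None,fx=2,fy=2),cv2.COLOR_RGB2BGR))
E
```

```text
F [ 0.3 -2.4  0.3]
[] {'red': array([ 0.5  , -0.208]), 'yellow': array([0.485, 0.053]), 'green': array([ 0.493, -0.065])} 14.8083 [-0.1 -0.2 -0.9]
```

View pics/crop1.png

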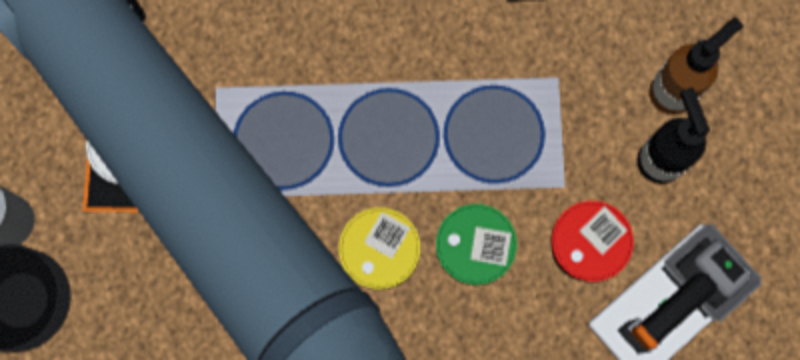

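The empty sits on the mat, partly hidden by the arm, and I'll check it once the arm is clear. Now a close wrist look over the scanner.

```bash
python3 - <<'E'
from h import *
p=camera_params('top')
A=ray(p,(395,313.1),.014);B=ray(p,(421.2,341.2),.014);d=(A-B)[:2];print(A,B,'yaw',np.degrees(np.arctan2(-d[0],d[1])) )
yaw=-np.pi/4
q=pick_q([.43,-.33,.33],yaw);move_ptp([.43,-.33,.33],list(q))
im,p=snap('wrist','w1.png')
for n,z in [('scanner',.022),('cradle_cup',.022),('cradle',0)]:
    for d in tip_of('wrist',n)[:1]+look_for('wrist',n)[:1]: print(n,d,ray(p,d['at'],z)[:2].round(4))
im,p=snap('top')
h=white(im,p);print(h)
E
```

```text
[ 0.39761637 -0.21368882  0.014     ] [ 0.32912658 -0.27839571  0.014     ] yaw -46.62681154981073
scanner {'at': [315.2, 148.0], 'confidence': 0.82} [ 0.4652 -0.3558]
scanner {'at': [312.0, 181.6], 'confidence': 0.85} [ 0.4427 -0.3283]
cradle_cup {'at': [328.1, 187.7], 'confidence': 0.72} [ 0.4257 -0.3359]
cradle {'at': [328.7, 182.3], 'confidence': 0.9} [ 0.4265 -0.3383]
[(array([0.608, 0.372]), 19.4)]
```

View pics/w1.png

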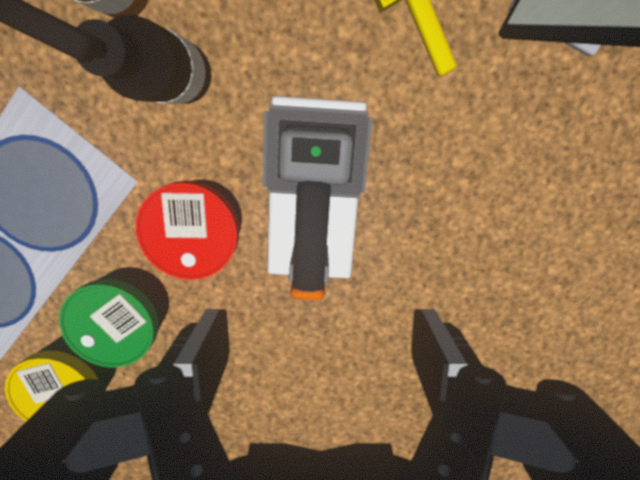

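```bash
python3 - <<'E'
from h import *
p=camera_params('wrist')
c=[ray(p,x,.014)[:2] for x in [(268,275),(351,277),(271,98),(367,101)]]
print(np.round(c,4)); 
for i,j in[(0,2),(1,3),(0,1),(2,3)]:
    d=c[j]-c[i];print(i,j,np.hypot(*d).round(4),np.degrees(np.arctan2(d[1],d[0])).round(1))
print('base mid',np.mean(c,0))
led=ray(p,(316,151),.116)[:2];end=ray(p,(309,291),.100)[:2];nk=ray(p,(313,183),.118)[:2]
print('led',led,'end',end,'yaw',np.degrees(np.arctan2(*(led-end)[::-1])),np.hypot(*(led-end)))
T=ray(p,(316,158),.116)[:2];print('head mid',T)
E
```

```text
[[ 0.3998 -0.2129]
 [ 0.3286 -0.2806]
 [ 0.5314 -0.36  ]
 [ 0.4593 -0.428 ]]
0 2 0.1974 -48.2
1 3 0.1971 -48.4
0 1 0.0982 -136.5
2 3 0.0991 -136.7
base mid [ 0.42980792 -0.32039339]
led [ 0.46674364 -0.36207905] end [ 0.37750619 -0.26252515] yaw -48.12780153878227 0.1336948102146442
head mid [ 0.46274683 -0.35805792]
```

```bash
python3 - <<'E'
from h import *
import json
yaw=np.radians(-47.7);u=np.array([np.cos(yaw),np.sin(yaw)])
o=np.array([.4641,-.3581]);g=o-.055*u
q=list(pick_q([*g,.100],yaw)); s=1 if abs(np.dot(R.from_quat(q).as_matrix()[:2,0],u)-1)<.1 else -1
move_gripper(.085)
move_ptp([*g,.25],q);movel([*g,.100],q,.12)
print('F',np.round(read_ft_force(),1))
move_gripper(.0,50); print('gap',read_finger_gap(),np.round(read_ft_force(),1))
json.dump(dict(tcp=list(map(float,read_eef_pos())),q=q,s=s,off=.055,yaw=yaw),open('park.json','w'))
print(read_eef_pos(),s)
e=read_eef_pos();movel([*g,.17],q,.05);print('gap',read_finger_gap(),np.round(read_ft_force(),2),np.round(read_ft_torque(),2))
movel([*g,.29],q,.12)
im,p,ob=tubs()
print({k:v and (v['c'].round(3),v['L'].round(3),v['r']) for k,v in ob.items()},read_time_s())
im,p=snap('wrist','w2.png')
E
```

```text
F [ 0.3  0.1 -0.1]
gap 0.029452478719507257 [0.5 0.2 2.8]
[ 0.42757694 -0.31737878  0.10042322] 1
gap 0.029715906978461496 [ 0.13 -0.41 -1.74] [0.03 0.02 0.03]
{'red': (array([ 0.5  , -0.208]), array([ 0.513, -0.221]), 20.501708984375), 'yellow': (array([0.485, 0.053]), array([0.502, 0.045]), 20.324295043945312), 'green': (array([ 0.493, -0.065]), array([ 0.491, -0.082]), 19.759004592895508)} 22.9333
```

View pics/w2.png

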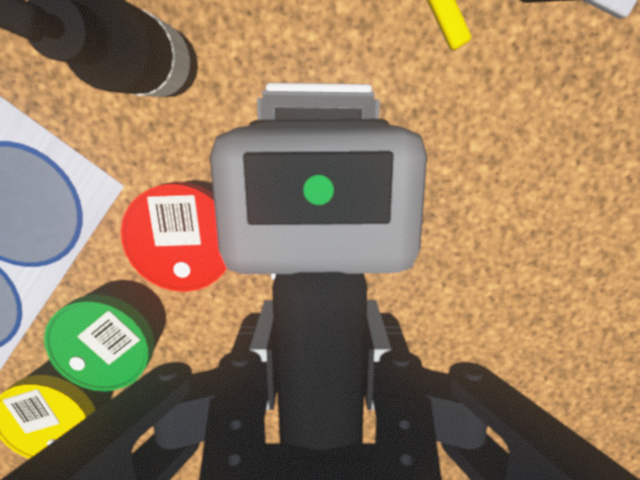

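The scanner is held (gap 29.7 mm), upright and clear of its cradle. Red, green and yellow haven't moved. Scanning red, then yellow, then green.

```bash
cat > scan.py <<'E'
from h import *
import json,sys
P=json.load(open('park.json'));off=P['off'];c=.09
for col in sys.argv[1:]:
    im,p,o=tubs(); t=o[col]
    if t is None: raise SystemExit(col+' not seen')
    L=t['L'];d=L-t['c'];yaw=np.arctan2(d[1],d[0]); print(col,L.round(4),np.degrees(yaw).round(1),round(t['r'],1),t['d'].round(4),t['area'])
    if not(.014<t['d']<.022): raise SystemExit('label doubtful')
    q=list(down(yaw)); g=L-off*np.array([np.cos(yaw),np.sin(yaw)]); z=.0725+c+.078
    e=read_eef_pos(); 
    if e[2]<.28: movel([e[0],e[1],.29],None,.15)
    move_ptp([*g,.29],q); movel([*g,z],q,.08); pause(3.0)
    w=snap('wrist','s_%s.png'%col)
    e=np.array(read_eef_pos());print('err',(e-[*g,z]).round(4),read_finger_gap(),read_time_s())
    movel([*g,.29],q,.12)
    im,p,o=tubs();print({k:v and (v['c'].round(3),round(v['r'],1)) for k,v in o.items()})
E
python3 scan.py red
```

```text
red [ 0.5128 -0.2213] -46.0 20.5 0.0179 286
err [-0. -0. -0.] 0.029069692695697574 27.4833
{'red': None, 'yellow': (array([0.485, 0.053]), 20.3), 'green': (array([ 0.493, -0.065]), 19.8)}
```

```bash
python3 scan.py yellow green
```

```text
yellow [0.5016 0.045 ] -27.7 20.3 0.0182 296
err [-0. -0. -0.] 0.03011125368393727 32.9583
{'red': (array([ 0.5  , -0.208]), 20.4), 'yellow': None, 'green': (array([ 0.493, -0.065]), 19.9)}
green [ 0.4906 -0.0825] -97.2 19.8 0.0175 314
err [-0. -0.  0.] 0.029210755479244024 41.5917
{'red': (array([ 0.5  , -0.208]), 20.4), 'yellow': (array([0.485, 0.056]), 20.3), 'green': None}
```

View pics/s_red.png

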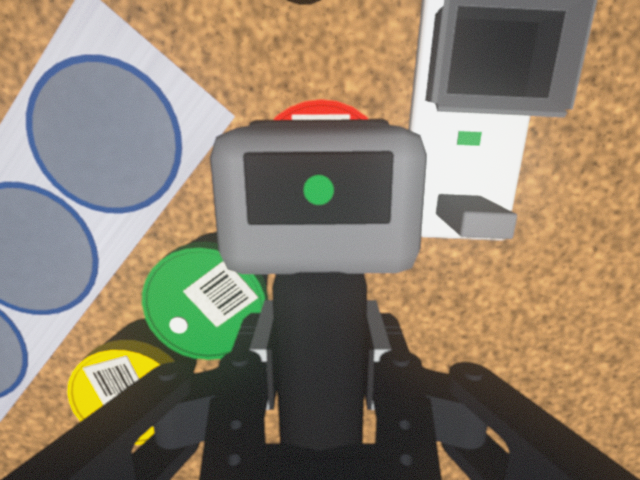

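All three scans are done. The red view shows the head squarely over the red label and the empty cradle at the upper right. Returning the scanner.

```bash
python3 - <<'E'
from h import *
import json
P=json.load(open('park.json'));t=P['tcp'];q=P['q']
move_ptp([t[0],t[1],.29],q);movel([t[0],t[1],.175],q,.12);f0=np.array(read_ft_force())
z=.175
while z>t[2]+.0005:
    z=max(z-.015,t[2]+.0005);movel([t[0],t[1],z],q,.05);f=np.array(read_ft_force())-f0
    if abs(f).max()>6: print('contact',z,f.round(1));break
print(z,f.round(1),read_finger_gap())
E
```

```text
0.10092322091459735 [0.3 0.3 1.4] 0.029260169480844995
```

```bash
python3 - <<'E'
from h import *
import json
P=json.load(open('park.json'));t=P['tcp'];q=P['q']
move_gripper(.085);movel([t[0],t[1],.30],q,.15)
move_ptp([.43,-.33,.33],list(pick_q([.43,-.33,.33],-np.pi/4)))
snap('wrist','w3.png')
im,p,o=tubs(fn='a2.png');print({k:v and (v['c'].round(3),v['r']) for k,v in o.items()},white(im,p),read_time_s())
E
```

```text
{'red': (array([ 0.5  , -0.208]), 20.313133239746094), 'yellow': (array([0.485, 0.056]), 20.21779441833496), 'green': (array([ 0.49 , -0.044]), 19.859193801879883)} [(array([0.608, 0.372]), 19.4)] 51.45
```

View pics/w3.png

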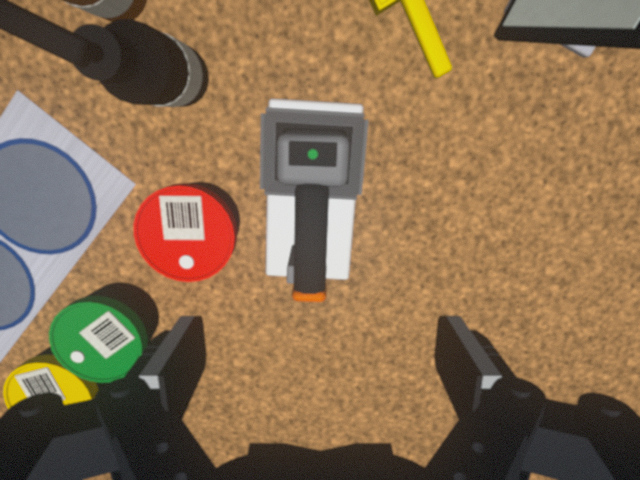

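Green has been knocked about 21 mm towards yellow, which it nudged 3 mm. I need to know whether that happened before its scan hold, so I'll check the picture taken during it.

View pics/s_green.png

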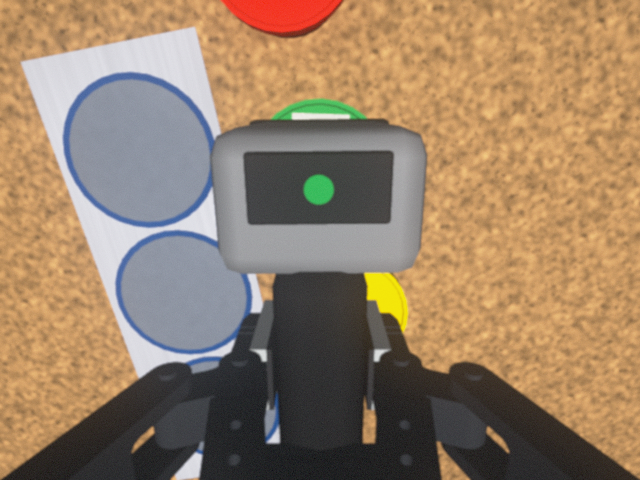

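The hold picture shows the green lid and label placed under the head exactly as in the red scan, so the knock came after the green read. The scanner is back in its cup. Sliding yellow next, in two legs.

```bash
python3 - <<'E'
from h import *
push((.485,.056),(.640,.056),back=.025)
im,p,o=tubs();print({k:v and (v['c'].round(3),v['r']) for k,v in o.items()})
y=o['yellow']
if y and y['r']>19.5:
    push(y['c'],(.6363,.1895),back=.03)
    e=read_eef_pos();movel([.45,-.05,.32],None,.3)
    im,p,o=tubs();print({k:v and (v['c'].round(3),v['r']) for k,v in o.items()},read_time_s())
E
```

```text
F [-3.4 -0.6  0.4]
{'red': (array([ 0.5  , -0.208]), 20.425418853759766), 'yellow': None, 'green': (array([ 0.515, -0.057]), 19.706411361694336)}
```

```bash
cat >> h.py <<'E'
def clear():
    for x in ([.40,-.25,.32],[.42,-.2,.32]):
        q=pick_q(x,0)
        if q is not None: move_ptp(x,list(q));return
def look(fn=None):
    im,p,o=tubs(fn=fn);print({k:v and (v['c'].round(3),round(v['r'],1)) for k,v in o.items()},read_time_s());return o
E
python3 - <<'E'
from h import *
clear();o=look('a3.png')
y=o['yellow']
if y and y['r']>19.5:
    push(y['c'],(.6363,.1895),back=.03)
    clear();look()
E
```

```text
{'red': (array([ 0.5  , -0.208]), 20.4), 'yellow': (array([0.639, 0.057]), 19.4), 'green': (array([ 0.515, -0.057]), 19.7)} 60.7917
```

```bash
python3 - <<'E'
from h import *
push((.639,.057),(.6363,.1895),back=.03)
clear();o=look()
g=o['green']['c']
push(g,(.6415,.0493),back=.025)
clear();look()
E
```

```text
F [ 0.7 -4.8  3.7]
{'red': (array([ 0.5  , -0.208]), 20.4), 'yellow': (array([0.634, 0.19 ]), 19.6), 'green': (array([ 0.515, -0.058]), 19.8)} 69.7667
F [-4.6 -3.2  3. ]
{'red': (array([ 0.5  , -0.208]), 20.4), 'yellow': (array([0.634, 0.19 ]), 19.6), 'green': (array([0.639, 0.048]), 19.7)} 78.25
```

```bash
python3 - <<'E'
from h import *
push((.500,-.208),(.545,-.208),gap=.055,back=.012)
clear();o=look()
r=o['red']['c']
push(r,(.6488,-.090),gap=.06,back=.015)
clear();look('a4.png')
E
```

```text
F [0.2 0.1 0.2]
{'red': (array([ 0.547, -0.207]), 20.2), 'yellow': (array([0.634, 0.19 ]), 19.5), 'green': (array([0.639, 0.048]), 19.7)} 83.6333
F [-2.5 -2.2  0.7]
{'red': (array([ 0.648, -0.089]), 19.5), 'yellow': (array([0.634, 0.19 ]), 19.6), 'green': (array([0.639, 0.048]), 19.7)} 91.9333
```

View pics/a4.png

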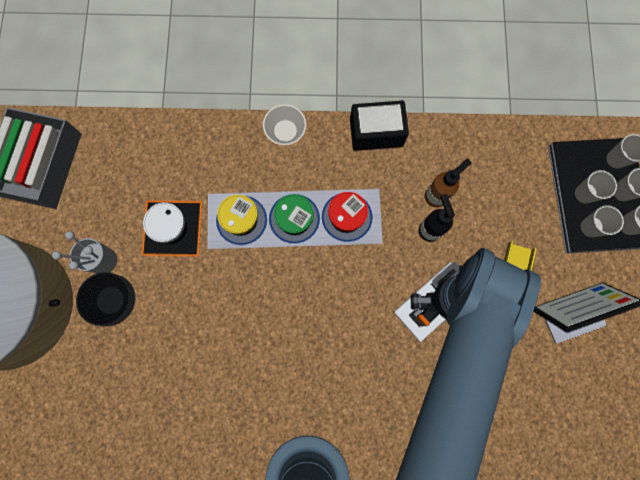

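Yellow, green and red each sit in their own circle and the empty is on the mat. One last check of the scanner and bystanders with the arm moved aside.

```bash
python3 - <<'E'
from h import *
movel([.40,-.10,.33],None,.3)
q=pick_q([.42,.15,.33],0);move_ptp([.42,.15,.33],list(q))
im,p=snap('top')
cv2.imwrite('pics/f.png',cv2.cvtColor(cv2.resize(im[170:350,380:560],None,fx=3,fy=3,interpolation=cv2.INTER_CUBIC),cv2.COLOR_RGB2BGR));look()
E
```

```text
{'red': (array([ 0.648, -0.089]), 19.5), 'yellow': (array([0.634, 0.19 ]), 19.5), 'green': (array([0.639, 0.048]), 19.7)} 93.6667
```

View pics/f.png

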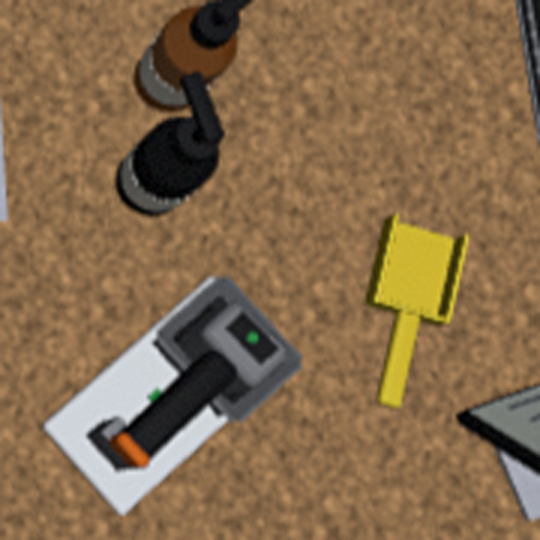

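```bash
python3 -c "
from h import *
print(sign_off(),read_time_s())"
```

```text
the job is handed in; nothing more can be done
the job is handed in; nothing more can be done
```

The tub changeover is done and handed in at about 94 s on the robot's clock. I slid the empty onto the mat, then scanned red, yellow and green (blue didn't come). Each label was held for 3 s with the window about 90 mm above it. The scanner then went back in its cradle before I slid the new tubs into their circles.

**Last checks**
- **Tubs on the plate:** in the top camera, yellow, green and red sit within about 3 mm of their circle centres.
- **Empty:** it measured about 3 mm from the mat's middle. The last full top picture still showed it there.
- **Scanner:** it sits in its cup with the handle over the post, but turned by about 2° compared with the start. I left it, because the cup has room for that.
- **Bystanders:** the bottles and scoop looked unmoved at the end. The bowls and spoons looked the same in the last full picture. I judged these by eye and did not measure them.

**What disagreed or is not confirmed**
- **Green was knocked:** it moved about 21 mm and nudged yellow 3 mm, around the end of green's scan. The picture taken at the end of the hold still shows the label under the scanner, so I didn't scan it again.
- **Yellow dragged green:** green was touching yellow and moved about 25 mm when I pushed yellow. I located it again before sliding it.
- **Scans:** nothing reports whether a label was read, so the scans rest on where the scanner was held. I viewed the hold pictures for red and green, but not yellow.

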